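# Return the blue ultrasonic probe to its green rack

## Robot

A 6-joint arm with a two-finger parallel gripper is mounted at the origin on the work surface. World frame = base frame: x ahead of the robot, y to its left, z up, the work surface at z = 0. Lengths are in mm, angles in rad, forces in N, time in s.
With the tool pointing down it reaches from about 350 to 950 mm from the base axis. Payload 17.4 kg.
Tool frame: the origin (TCP) lies between the finger pads; the fingertips stand 19 mm ahead of it and the grasp point (between the pads) is the TCP; z points along the fingers, y is the line along which they close (so a half turn about z gives the same grasp; the last joint's range is limited). The gripper opens to 93 mm and grips with 3 to 60 N. Pads are 15 mm wide; open, the fingers measure 128 mm over their backs; the gripper's body (75 mm by 188 mm) begins 65 mm behind the grasp point.
Start: joints at [-1.312, 0.116, 1.442, -0, 1.584, -0.038], TCP at [197.402, -645.496, 237.646] pointing down, gripper open.
Joint ranges: [-2.83, 2.83], [-0.83, 2.19], [0.07, 2.5], [-1.14, 4.28], [0.01, 3], [-2.97, 2.97]. Speed limits (rad/s): [1.89, 1.89, 2.22, 3.14, 3.14, 3.14].

## Interface

Orientations are given as a rotation vector (axis times angle).
In Python, from station import bot gives the robot as it stands.
- The arm moves only by the tool carry_out, never from a script. Its arguments are lists of equal length, an entry for each row: "fingers": the gripper command: -1 is shut, 1 is fully open, values between are in proportion; "travel": the shift along the tool's x, y, z in units of 3 cm (1.0 is 3 cm), a list of three; "twist": the turn about the tool's z in units of 4 degrees (1.0 is 4 degrees). In form: {"fingers": [fingers, ...], "travel": [[dx, dy, dz], ...], "twist": [twist, ...]}. A call has 1 to 12 rows; each row shifts and turns the commanded pose from where the row before left it, along the tool's axes as they then stand; what a row does not reach is not made up. A row lasts 1/10 s, in which the tool goes at most 50 mm and 8.59 degrees, less where a joint would pass 70% of its speed; a pose out of reach is approached as far as the arm can. A call with a number of a shift or a turn outside -1 to 1 is refused whole. A call with a gripper value outside its range is refused whole. The fingers move at their own pace and stop on an object; "grip_force" is the grip in N (left out, the last holds). Time passes only in rows, so rows that do not move let the fingers close. It gives the time, the measured TCP pose, the force, the opening and the grip force at its end, in the units of the state.
- bot.observe(): the state, without advancing time (a new reading comes with each control period).
- bot.snapshot(name): name is "scene" or "top" or "wrist"; returns a dict with "color" (420x560x3 uint8, red, green, blue), "fx", "fy", "cx", "cy" (pixels), "k1" (the pictures are not rectified: a ray, as slopes to the right and down, at radius r is drawn at 1 + k1 r^2 times it, then the intrinsics apply), "extrinsics" (4x4, takes a point from camera to world coordinates). Camera axes: x right, y down, z forward; pixel columns grow to the right and rows downward; lengths in mm; the calibration is good to about 2 mm. A picture is of the moment at which its call begins. There is no depth.
- bot.job_done(): hands the job in; it is judged then, once.
The state is a dict: "time_s": time; "q": joint angles; "qvel": joint speeds; "effort": joint torques, N m; "eef_pos": TCP position; "eef_rot": TCP orientation; "force": force on the tool from outside, world axes, zero at the start; "wrist_torque": the same for the moment, N m; "grip_width": finger opening in mm; "grasp_force": force on a finger pad.
Only numpy, scipy, OpenCV 4.12 (cv2) and the standard library are available. Lean on these libraries where they do the work, as an engineer would, in place of code of your own. Each camera call takes 0.05 s, during which the arm holds its last target. There are 200 camera calls.

## Task

Pick up the ultrasonic probe with the blue head, gripping its shaft at the balance point (the black band on the shaft close to the head) so that it lifts and carries level, and lay it gently in the empty green rack with its head in the wide saddle and its shaft in the narrow one. Leave the probe with the orange head where it is.

Things in the scene. Friction and masses are not known exactly. Their poses are not given: they have to be found in the camera images.
- probe_blue: Probe to move: titanium shaft, 16 mm round, 220 mm long, with a heavy blue round head, 44 mm across, 40 mm long, on one end; 0.5 kg. Origin: centre of the head. x is the axis, +x out of the head's free end; shaft from x = -20 to -240 mm; y, z may be turned about x. Balance point at x = -55 mm (black band). Starts level, axis 62 mm above the bench, in a white rest sized like the rack.
- probe_orange: Second probe, with an orange head, not to be moved. Same shape, size and axes as the blue one. It lies level in another white rest, its axis 62 mm above the bench.
- rack: Empty rack, fixed: green base plate 220 x 90 x 8 mm with two pale green V saddles (90 degree grooves along x). Origin: centre of the plate's underside on the bench, z up. Wide saddle, for the head: centred at x = +85 mm, 26 mm long, arm tips 57 mm high and 60 mm apart. Narrow saddle, for the shaft: x = -85 mm, 16 mm long, tips 69 mm high and 45 mm apart. Only the plate lies between them.
- rack_seat (a point): Point over the rack's wide saddle where the centre of the probe's head lies once seated, at x = 85, y = 0, z = 62 mm in the rack's frame. Axes as the rack's: the seated probe's +x (head end) points along +x, its shaft towards the narrow saddle.
There are look-alikes about, which are no part of the job. Of the things that look like the rack, the larger one is meant.

How it is judged:
By the outcome, as a careful person would: the job done as asked, in the order asked, and still so for the second after the job is handed in, with the robot touching nothing.
It also fails if it takes over 40 s, if anything falls off the work surface, if the arm or the gripper's body presses on something with over 40 N, if the wrist force passes 120 N, or if a joint passes its speed limit or range.

## Working session

There is one attempt and no reset: what is moved stays moved. The work goes in short steps, Python scripts to look and compute and a tool call to move; the robot and the scene stay as the last step left them, time stands still between calls to the robot, and variables do not carry over. Pictures are saved under pics/ and viewed, at most 10 in all, crops included, and the job is handed in when it is done.

Besides the shell and the picture viewer there is one more tool, called after ">>>" as name(argument=value, ...), one argument or row to a line, values as JSON. carry_out: Moves the arm, as the interface text tells. Its arguments: {"type":"object","properties":{"fingers":{"type":"array"},"travel":{"type":"array"},"twist":{"type":"array"},"grip_force":{"type":"number"}},"required":["fingers","travel","twist"]}

```bash
ls; mkdir -p pics
cat > h.py <<'E'
import numpy as np, cv2
from station import bot
def save(s,n,crop=None,scale=1):
    im=s["color"][:,:,::-1]
    if crop: im=im[crop[1]:crop[3],crop[0]:crop[2]]
    cv2.imwrite("pics/"+n,cv2.resize(im,None,fx=scale,fy=scale,interpolation=cv2.INTER_CUBIC))
def ray(s,u,v):
    xd,yd=(u-s["cx"])/s["fx"],(v-s["cy"])/s["fy"]
    x,y=xd,yd
    for _ in range(20):
        f=1+s["k1"]*(x*x+y*y); x,y=xd/f,yd/f
    T=np.array(s["extrinsics"]); return T[:3,3],T[:3,:3]@np.array([x,y,1])
def plane(s,u,v,z):
    o,d=ray(s,u,v); return o+d*(z-o[2])/d[2]
E
python3 - <<'E'
from h import *
import pickle
S={n:bot.snapshot(n) for n in("scene","top")}
pickle.dump(S,open("s0.pkl","wb"))
save(S["top"],"top0.png",scale=1.4); save(S["scene"],"scene0.png",scale=1.4)
print({k:v for k,v in S["top"].items() if k!="color"},bot.observe())
E
```

```text
pics
{'fx': 491.24651876544806, 'fy': 491.24651876544806, 'cx': 276.60829853581043, 'cy': 217.36258442719236, 'k1': 0.05354529153996092, 'extrinsics': array([[ 1.55128757e-02, -9.93390087e-01,  1.13734273e-01,
         3.43979422e+02],
       [-9.99840223e-01, -1.64219420e-02, -7.06029337e-03,
         1.47722143e+01],
       [ 8.88136308e-03, -1.13606575e-01, -9.93486118e-01,
         1.13369718e+03],
       [ 0.00000000e+00,  0.00000000e+00,  0.00000000e+00,
         1.00000000e+00]])} {'time_s': 0.1, 'q': array([-1.31181532e+00,  1.16416559e-01,  1.44218291e+00, -3.57278642e-06,
        1.58395161e+00, -3.77967879e-02]), 'qvel': array([ 0.00086434, -0.00209725, -0.003205  ,  0.00097088,  0.00058513,
       -0.00116073]), 'effort': array([ 2.84567010e-03, -7.22890663e+01, -6.23867512e+01,  7.81430304e-02,
        2.27626716e-02, -8.61738363e-05]), 'eef_pos': array([ 197.35212296, -645.3514939 ,  237.00311132]), 'eef_rot': array([-3.10612659e+00, -4.64327694e-01,  1.71681406e-04]), 'force': array([ 0.61351728, -0.48602596,  0.32467824]), 'wrist_torque': array([ 0.00432446, -0.05272628,  0.02209666]), 'grasp_force': 0.0, 'grip_width': 92.92521755566825}
```

View pics/top0.png

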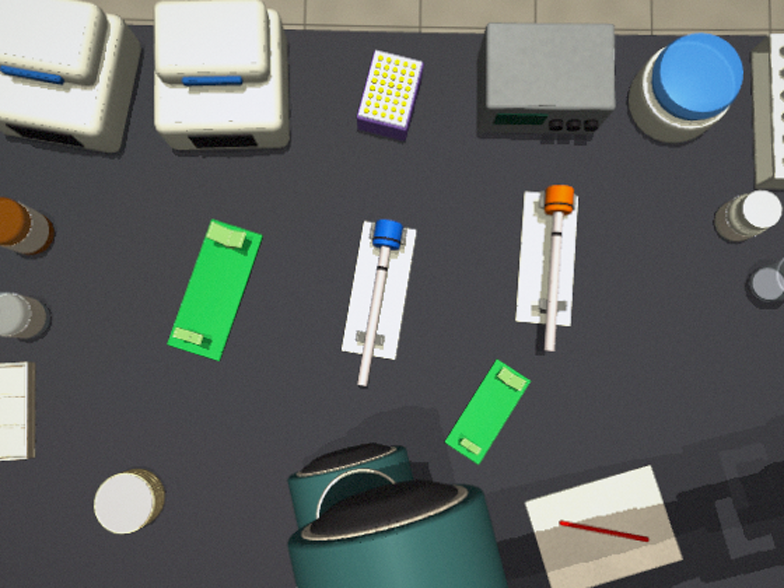

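View pics/scene0.png

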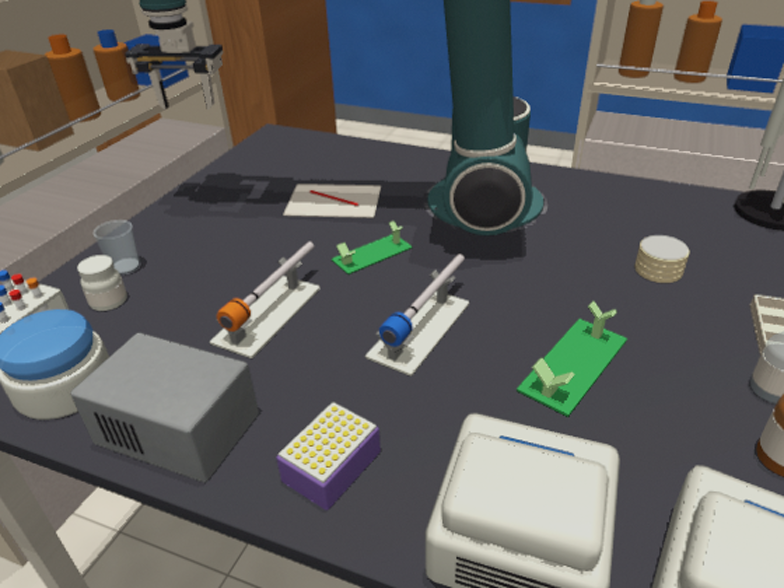

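The top view shows:
- **Probes:** the blue-headed one has its head at (387,235) and its band at (382,268). The orange one has its head at (559,198).
- **Green racks:** the larger is at (215,290) with its wide saddle at (226,235). The smaller is at (488,411).

The larger rack is the one meant, and the blue probe is the one to move. Next I measure both and make a crop to confirm.

```bash
cat > m.py <<'E'
from h import *
def big(m):
    n,l,st,c=cv2.connectedComponentsWithStats(m.astype(np.uint8)); i=1+np.argmax(st[1:,4]); return l==i
def hsv(s): return cv2.cvtColor(s["color"],cv2.COLOR_RGB2HSV).astype(int)
def rack(s):
    h=hsv(s); m=big((h[...,0]>35)&(h[...,0]<85)&(h[...,1]>60)&(h[...,2]>80))
    c=cv2.findContours(m.astype(np.uint8),cv2.RETR_EXTERNAL,cv2.CHAIN_APPROX_NONE)[0][0][:,0]
    P=np.array([plane(s,u,v,8)[:2] for u,v in c],np.float32)
    return cv2.minAreaRect(P),m,cv2.minAreaRect(c.astype(np.float32))
E
python3 - <<'E'
from m import *
import pickle
S=pickle.load(open("s0.pkl","rb")); s=S["top"]
save(s,"crop.png",(100,130,400,345),2.6)
r,m,rp=rack(s); print("rack",r,rp)
print("corners",cv2.boxPoints(r))
h=hsv(s)
# pale saddles within rack
pale=m&(h[...,1]<150); n,l,st,c=cv2.connectedComponentsWithStats(pale.astype(np.uint8))
for i in range(1,n):
    if st[i,4]>30: print("pale",st[i],c[i],plane(s,*c[i],50)[:2])
b=(h[...,0]>100)&(h[...,0]<125)&(h[...,1]>130); b[:150]=0; b=big(b)
v,u=np.nonzero(b); print("head px",u.mean(),v.mean(),u.min(),u.max(),v.min(),v.max())
for row in range(160,280,6): print(row,"".join("%4d"%x for x in h[row,248:296,2][::1]))
E
```

```text
rack ((494.63031005859375, 290.6937255859375), (91.62907409667969, 221.44647216796875), 73.30661010742188) ((152.97689819335938, 206.51123046875), (40.05287170410156, 96.86109161376953), 19.09349250793457)
corners [[375.4132  278.61523]
 [587.527   215.00478]
 [613.8474  302.77222]
 [401.73364 366.3827 ]]
pale [144 156  32  22 363] [160.19834711 167.82093664] [575.10848631 268.79022238]
pale [123 234  22  12 162] [133.86419753 239.47530864] [414.0527509  319.38223833]
head px 276.7296511627907 166.3575581395349 266 287 157 177
160   76  76  77  74  75  76  75  74  76  78  75 173 241 245 244 244 245 167 165 138 113 149 179 198 213 223 229 233 237 241 240 238 236 233 227 220 213 202 154  90  76  73  76  80  77  74  74  73
166   78  76  78  77  75  72  77  73  73  75 181 241 244 244 244 241 165 165 137 122 159 186 202 216 224 229 235 239 243 243 240 236 231 225 220 208 193 169 137 111 156 137 177 241 244 244 243 243
172   74  77  79  75  74  74  75  73  76 197 241 243 244 244 244 244 233 169 131 166 195 208 217 225 232 236 241 243 243 238 235 231 194 121  90  66  46  62 103 160 138 131 
[... 2672 characters left out ...]
3  76  78  76  75  73  80  65  57  82 118 158 224 231 121  78  72  77  77  76  75  74  76  74  75  74  76  75
262   76  75  72  74  71  75  76  75  75 174 223 236 242 240 231 194  87  74  75  75  77  78  75  75  77  74  75  74  73  75  76  75  73  75  76  77  74  74  73  75  78  76  76  77  72  79  76  72
268   75  72  77  74  77  78  76  73 174 222 237 243 239 230 191  84  73  78  76  76  70  76  75  72  73  75  74  72  75  71  74  76  74  76  79  74  76  73  75  76  77  71  75  75  76  77  77  76
274   75  75  78  77  78  74  78 146 215 232 238 234 227 186  83  71  75  79  77  78  78  78  72  73  75  75  74  74  77  71  78  75  76  76  74  71  76  79  76  77  76  74  76  69  75  76  78  76
```

View pics/crop.png

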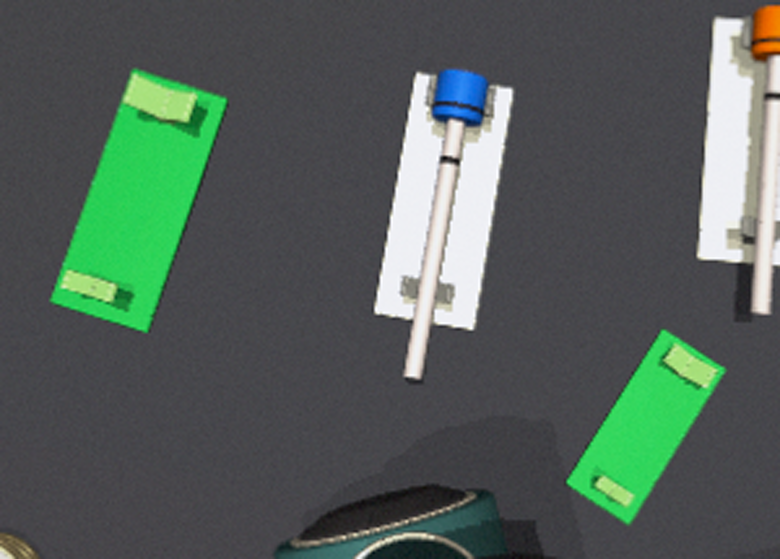

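The crop confirms it. The larger green rack is at the left, with its wide saddle at crop (160,100). The blue probe has its head at (460,97) and its band at (450,158), which is pixel (273.1,190.7) in the full picture.

```bash
cat > plan.py <<'E'
from m import *
from scipy.spatial.transform import Rotation as R
def go(target,yaw_x,o=None):
    """tool shift (units) and twist (units) to bring TCP to target with tool x at world yaw (mod 180)"""
    o=o or bot.observe(); M=R.from_rotvec(o["eef_rot"]).as_matrix()
    yaw=np.degrees(np.arctan2(M[1,0],M[0,0])); d=(yaw_x-yaw+90)%180-90
    print("pos",o["eef_pos"].round(1),"yaw",round(yaw,2),"tilt",M[:,2].round(3),"| shift units",(M.T@(np.array(target)-o["eef_pos"])/30).round(3),"| twist units",round(-d/4,3),"| alt",round((-d+180*np.sign(d))/4,2))
E
python3 - <<'E'
from plan import *
import pickle
s=pickle.load(open("s0.pkl","rb"))["top"]
f=lambda v:271.1+0.1667*(196-v)
a=plane(s,f(190.7),190.7,70); e=plane(s,f(262),262,66); e2=plane(s,f(276),276,66)
yaw=np.degrees(np.arctan2(a[1]-e[1],a[0]-e[0])); print("band",a,"end",e2,"yaw",yaw,"band-end",np.linalg.norm(a-e2))
go([a[0],a[1],200],yaw); print(bot.observe()["q"])
E
```

```text
band [524.41722929  18.26495787  70.        ] end [338.32358237  45.82986261  66.        ] yaw -8.433785174150715 band-end 188.16660011817217
pos [ 197.4 -645.4  237. ] yaw 17.0 tilt [-0.     0.001 -1.   ] | shift units [ 16.894 -17.964   1.251] | twist units 6.359 | alt -38.64
[-1.31181532e+00  1.16416559e-01  1.44218291e+00 -3.57278642e-06
  1.58395161e+00 -3.77967879e-02]
```

>>> carry_out(
  fingers=[1, 1, 1, 1, 1, 1, 1, 1, 1, 1, 1, 1],
  travel=[
    [0.5, -0.5, 0],
    [0.9, -0.96, 0],
    [0.9, -0.96, 0],
    [0.9, -0.96, 0],
    [0.9, -0.96, 0],
    [0.9, -0.96, 0],
    [0.9, -0.96, 0],
    [0.9, -0.96, 0],
    [0.9, -0.96, 0],
    [0.9, -0.96, 0],
    [0.9, -0.96, 0],
    [0.9, -0.96, 0],
  ],
  twist=[0, 0, 0, 0, 0, 0, 0, 0, 0, 0, 0, 0],
  grip_force=40,
)

```text
time_s: 1.3
eef_pos: [399.0, -235.4, 237.5]
eef_rot: [-3.107, -0.464, -0.0]
force: [-0.2, -1.0, -0.9]
grip_width: 93.0
grasp_force: 0.0
```

Run:
```python
from plan import *
go([524.4,18.3,200],-8.43)
```

```text
pos [ 399.  -235.4  237.5] yaw 16.99 tilt [ 0.  0. -1.] | shift units [ 6.469 -6.866  1.251] | twist units 6.355 | alt -38.64
```

>>> carry_out(
  fingers=[1, 1, 1, 1, 1, 1, 1, 1, 1, 1, 1, 1],
  travel=[
    [0.9, -0.96, 0],
    [0.9, -0.96, 0],
    [0.9, -0.96, 0],
    [0.9, -0.96, 0],
    [0.9, -0.96, 0],
    [0.9, -0.96, 0],
    [0.6, -0.6, 0.15],
    [0.3, -0.3, 0.3],
    [0.17, -0.2, 0.5],
    [0, 0, 0.3],
    [0, 0, 0],
    [0, 0, 0],
  ],
  twist=[0, 0, 0, 0, 0, 0, 0, 0, 0, 0, 0, 0],
)

```text
time_s: 2.5
eef_pos: [523.9, 15.7, 200.1]
eef_rot: [3.107, 0.463, -0.0]
force: [0.4, -0.5, 0.8]
grip_width: 92.7
grasp_force: 0.0
```

>>> carry_out(
  fingers=[1, 1, 1, 1, 1, 1, 1, 1, 1],
  travel=[
    [0, 0, 0],
    [0, 0, 0],
    [0, 0, 0],
    [0, 0, 0],
    [0, 0, 0],
    [0, 0, 0],
    [0, 0, 0],
    [0, 0, 0],
    [0, 0, 0],
  ],
  twist=[0.9, 0.9, 0.9, 0.9, 0.9, 0.9, 0.95, 0, 0],
)

```text
time_s: 3.4
eef_pos: [524.2, 16.2, 200.7]
eef_rot: [-3.133, 0.228, -0.001]
force: [-0.0, 0.2, 0.5]
grip_width: 92.7
grasp_force: 0.0
```

Run:
```python
from plan import *
import pickle
go([524.4,18.3,62],-8.43)
s=bot.snapshot("wrist"); pickle.dump(s,open("w1.pkl","wb")); save(s,"w1.png",scale=1.2)
```

```text
pos [524.2  16.2 200.7] yaw -8.32 tilt [ 0.001 -0.    -1.   ] | shift units [-0.007 -0.071  4.623] | twist units 0.028 | alt -44.97
```

View pics/w1.png

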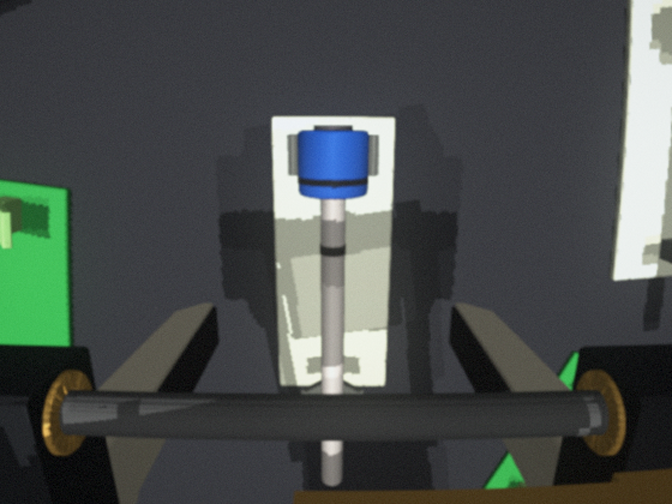

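The wrist view shows the blue head at (333,160), the band at (333,250) and the shaft vertical between the open fingers. I'll cross-check the band position and the axis from this view.

Run:
```python
from plan import *
import pickle
s=pickle.load(open("w1.pkl","rb")); v=s["color"].max(2).astype(int)
print(s["extrinsics"][:3,3])
for r in (200,208,209,225,240): print(r,v[r,262:294])
print(v[198:218,277])
for u,w in((277.5,208.3),(277,240),(277,395)): print(plane(s,u,w,70 if w<230 else 66))
h=hsv(s); b=big((h[...,0]>100)&(h[...,0]<125)&(h[...,1]>130)); y,x=np.nonzero(b); print(x.min(),x.max(),y.min(),y.max(),[plane(s,x.mean(),t,84) for t in(y.min(),y.max())])
```

```text
[598.82914912   4.41744098 347.4935474 ]
200 [162 163 158 157 142 121 109 109 114 117 125 126 130 134 143 140 140 136
 134 137 132 128 128 118 113 127 152 162 162 160 161 160]
208 [161 165 159 148 115  67  45  41  44  42  44  45  42  42  45  51  46  45
  48  48  44  43  45  44  50  81 127 155 161 161 160 159]
209 [164 163 157 149 113  66  41  46  40  47  45  44  43  47  47  41  46  45
  44  47  41  43  41  35  51  82 125 157 162 162 159 161]
225 [198 196 198 196 172 140 109 108 116 119 126 131 132 137 140 141 137 136
 140 137 132 128 120 115 130 167 193 199 200 200 200 196]
240 [199 198 198 194 175 146 121 127 132 144 153 157 166 169 173 172 170 167
 160 155 155 149 143 134 143 171 193 197 199 196 197 196]
[137 137 140 138 140 141 139 125  93  59  51  41  46  43  49  74 116 133
 138 136]
[525.37543175  15.50047437  70.        ]
[498.77301854  19.80081921  66.        ]
[349.53905368  41.73401822  66.        ]
249 306 108 150 [array([598.4745507 ,   5.00004478,  84.        ]), array([570.4619439 ,   9.10824465,  84.        ])]
```

The two cameras agree: the band is at about (525, 16.5), within 1 mm of the TCP. I'll descend and grip.

>>> carry_out(
  fingers=[1, 1, 1, 1, 1, 1, 1, 1, 1],
  travel=[
    [0.03, 0, 0.6],
    [0, 0, 0.8],
    [0, 0, 0.8],
    [0, 0, 0.8],
    [0, 0, 0.7],
    [0, 0, 0.5],
    [0, 0, 0.3],
    [0, 0, 0.12],
    [0, 0, 0],
  ],
  twist=[0, 0, 0, 0, 0, 0, 0, 0, 0],
)

```text
time_s: 4.35
eef_pos: [525.2, 16.4, 61.8]
eef_rot: [3.133, -0.23, 0.0]
force: [0.5, -0.1, -0.5]
grip_width: 93.1
grasp_force: 0.0
```

>>> carry_out(
  fingers=[0.3, 0, -0.3, -0.5, -0.65, -0.8, -1, -1, -1, -1, -1, -1],
  travel=[
    [0, 0, 0],
    [0, 0, 0],
    [0, 0, 0],
    [0, 0, 0],
    [0, 0, 0],
    [0, 0, 0],
    [0, 0, 0],
    [0, 0, 0],
    [0, 0, 0],
    [0, 0, 0],
    [0, 0, 0],
    [0, 0, 0],
  ],
  twist=[0, 0, 0, 0, 0, 0, 0, 0, 0, 0, 0, 0],
  grip_force=40,
)

```text
time_s: 5.55
eef_pos: [525.1, 16.7, 61.6]
eef_rot: [-3.133, 0.23, -0.0]
force: [-0.2, 4.6, -0.5]
grip_width: 14.8
grasp_force: 40.0
```

>>> carry_out(
  fingers=[-1, -1, -1, -1, -1, -1, -1, -1, -1, -1],
  travel=[
    [0, 0, -0.1],
    [0, 0, -0.2],
    [0, 0, -0.3],
    [0, 0, -0.4],
    [0, 0, -0.4],
    [0, 0, -0.4],
    [0, 0, -0.4],
    [0, 0, -0.2],
    [0, 0, -0.1],
    [0, 0, 0],
  ],
  twist=[0, 0, 0, 0, 0, 0, 0, 0, 0, 0],
)

```text
time_s: 6.55
eef_pos: [525.1, 16.5, 136.8]
eef_rot: [3.133, -0.23, 0.0]
force: [-0.8, -0.2, -6.2]
grip_width: 14.5
grasp_force: 40.0
```

Run:
```python
from plan import *
o=bot.observe(); print(o["force"],o["wrist_torque"],o["grip_width"],o["grasp_force"])
ya=-16.7; c=np.array([494.63,290.69]); ux=np.array([np.cos(np.radians(ya)),np.sin(np.radians(ya))])
print(c+ux*85,c+ux*30, c+85*ux, c-85*ux)
go([*(c+ux*30),137],ya)
save(bot.snapshot("scene"),"s1.png",(150,120,480,340),2.4)
s=bot.snapshot("wrist"); save(s,"w2.png",scale=1)
```

```text
[-0.76525201 -0.24114325 -6.17808615] [ 0.04418844  0.01023245 -0.00995893] 14.516549034385738 39.998148679733276
[576.04491206 266.26435581] [523.36467485 282.0691844 ] [576.04491206 266.26435581] [413.21508794 315.11564419]
pos [525.1  16.5 136.8] yaw -8.39 tilt [ 0. -0. -1.] | shift units [-1.349e+00 -8.751e+00 -8.000e-03] | twist units 2.077 | alt -42.92
```

View pics/s1.png

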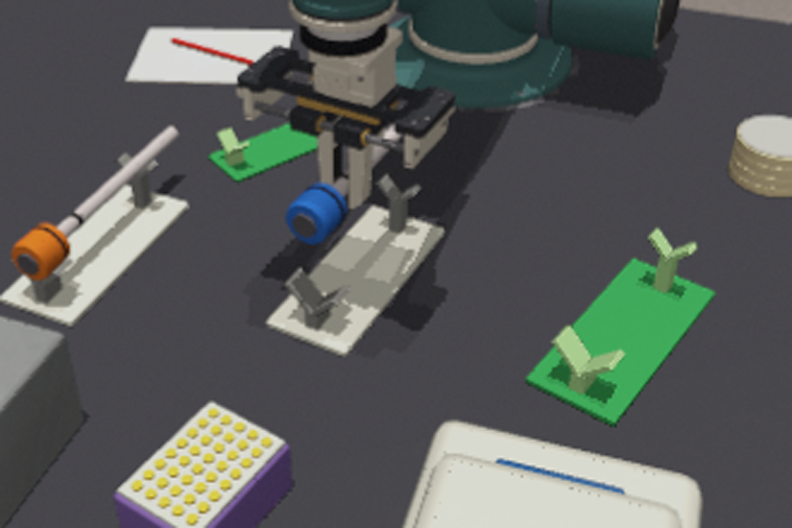

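The probe is held level at the band, with its head at crop (315,212), clear of the white rest. The rack at (620,335) is empty, with its wide saddle towards the camera. I'll carry the probe over the rack.

>>> carry_out(
  fingers=[-1, -1, -1, -1, -1, -1, -1, -1, -1, -1, -1, -1],
  travel=[
    [0, -0.2, 0],
    [-0.1, -0.5, 0],
    [-0.15, -0.9, 0],
    [-0.15, -1, 0],
    [-0.15, -1, 0],
    [-0.15, -1, 0],
    [-0.15, -1, 0],
    [-0.15, -1, 0],
    [-0.15, -0.9, 0],
    [-0.1, -0.7, 0],
    [-0.1, -0.4, 0],
    [0, -0.15, 0],
  ],
  twist=[0, 0, 0, 0, 0, 0, 0, 0, 0, 0, 0, 0],
)

```text
time_s: 7.85
eef_pos: [522.6, 283.5, 136.2]
eef_rot: [3.133, -0.228, -0.001]
force: [-0.1, -0.4, -5.4]
grip_width: 15.2
grasp_force: 40.0
```

>>> carry_out(
  fingers=[-1, -1, -1, -1, -1, -1, -1],
  travel=[
    [0, 0, 0],
    [0, 0, 0],
    [0, 0, 0],
    [0, 0, 0],
    [0, 0, 0],
    [0, 0, 0],
    [0, 0, 0],
  ],
  twist=[0.3, 0.6, 0.6, 0.4, 0.18, 0, 0],
)

```text
time_s: 8.55
eef_pos: [523.3, 281.9, 136.6]
eef_rot: [-3.108, 0.456, -0.0]
force: [0.3, 0.9, -5.6]
grip_width: 15.2
grasp_force: 40.0
```

Run:
```python
from plan import *
import pickle
go([523.4,282.1,62],-16.7)
s=bot.snapshot("wrist"); t=bot.snapshot("top"); pickle.dump((s,t),open("w3.pkl","wb"))
a=cv2.resize(s["color"],None,fx=1.07,fy=1.07)[:,:,::-1]
cv2.imwrite("pics/w3.png",a)
r,m,_=rack(s); print("wrist rack",r); h=hsv(s)
b=big((h[...,0]>100)&(h[...,0]<125)&(h[...,1]>130)); y,x=np.nonzero(b); print(x.min(),x.max(),y.min(),y.max())
```

```text
pos [523.3 281.9 136.6] yaw -16.7 tilt [ 0.  0. -1.] | shift units [-1.000e-03 -7.000e-03  2.487e+00] | twist units 0.0 | alt -45.0
wrist rack ((535.9412841796875, 277.19793701171875), (90.9866714477539, 134.748779296875), 73.30784606933594)
222 335 111 226
```

View pics/w3.png

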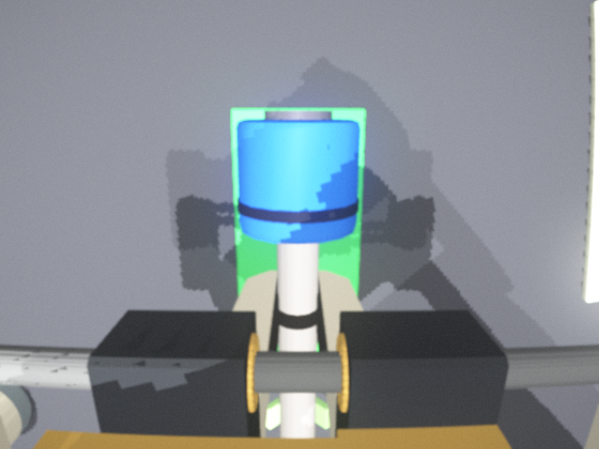

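The held probe is lined up with the rack: the blue head at (298,180) covers the wide saddle, and the shaft runs down the plate's middle. I'll check the head's centre line in numbers and then lower it.

Run:
```python
from plan import *
import pickle
s,t=pickle.load(open("w3.pkl","rb"))
u=np.array([np.cos(np.radians(-16.7)),np.sin(np.radians(-16.7))]); n=np.array([-u[1],u[0]]); tcp=np.array([523.3,281.9])
def rel(p): d=p[:2]-tcp; return (d@u).round(1),(d@n).round(1)
for r in (150,170,190):
    h=hsv(s)[r]; x=np.nonzero((h[:,0]>95)&(h[:,0]<125)&(h[:,1]>110))[0]; print(x.min(),x.max(),"head axis rel TCP",rel(plane(s,(x.min()+x.max())/2,r,137)))
print("head back top",rel(plane(s,279,226,137+22)),"front",rel(plane(s,279,113,137+22)),"band",rel(plane(s,279,300,145)))
h=hsv(s); g=(h[...,0]>35)&(h[...,0]<85)&(h[...,1]>60)&(h[...,2]>80)
for r in (105,245,250): x=np.nonzero(g[r])[0]; print(r,x.min(),x.max(),"plate mid",rel(plane(s,(x.min()+x.max())/2,r,8)),rel(plane(s,x.min(),r,8)),rel(plane(s,x.max(),r,8)))
```

```text
223 334 head axis rel TCP (np.float64(59.7), np.float64(-1.0))
223 334 head axis rel TCP (np.float64(52.0), np.float64(-1.0))
223 333 head axis rel TCP (np.float64(44.0), np.float64(-0.8))
head back top (np.float64(36.1), np.float64(-1.1)) front (np.float64(74.0), np.float64(-1.1)) band (np.float64(-0.0), np.float64(-1.2))
105 215 342 plate mid (np.float64(77.2), np.float64(-1.1)) (np.float64(77.4), np.float64(43.7)) (np.float64(77.4), np.float64(-45.9))
245 220 336 plate mid (np.float64(-27.5), np.float64(-0.8)) (np.float64(-27.6), np.float64(44.2)) (np.float64(-27.6), np.float64(-45.8))
250 220 336 plate mid (np.float64(-31.7), np.float64(-0.8)) (np.float64(-31.7), np.float64(44.4)) (np.float64(-31.7), np.float64(-46.0))
```

In the same wrist view the held axis and the plate's centre line coincide within 0.2 mm. I'll lower it slowly.

>>> carry_out(
  fingers=[-1, -1, -1, -1, -1, -1, -1, -1, -1, -1, -1, -1],
  travel=[
    [0, 0, 0.15],
    [0, 0, 0.3],
    [0, 0, 0.4],
    [0, 0, 0.4],
    [0, 0, 0.35],
    [0, 0, 0.25],
    [0, 0, 0.2],
    [0, 0, 0.15],
    [0, 0, 0.1],
    [0, 0, 0.08],
    [0, 0, 0.05],
    [0, 0, 0],
  ],
  twist=[0, 0, 0, 0, 0, 0, 0, 0, 0, 0, 0, 0],
)

```text
time_s: 9.85
eef_pos: [523.3, 282.1, 63.6]
eef_rot: [-3.108, 0.457, -0.0]
force: [0.8, -0.5, -5.5]
grip_width: 15.0
grasp_force: 40.0
```

>>> carry_out(
  fingers=[-1, -1, -1],
  travel=[
    [0, 0, 0.03],
    [0, 0, 0],
    [0, 0, 0],
  ],
  twist=[0, 0, 0],
)

```text
time_s: 10.15
eef_pos: [523.3, 282.1, 62.8]
eef_rot: [-3.108, 0.457, -0.0]
force: [0.6, 0.4, -5.3]
grip_width: 15.1
grasp_force: 40.0
```

>>> carry_out(
  fingers=[-1, -1, -1],
  travel=[
    [0, 0, 0.02],
    [0, 0, 0],
    [0, 0, 0],
  ],
  twist=[0, 0, 0],
)

```text
time_s: 10.45
eef_pos: [523.3, 282.1, 62.1]
eef_rot: [3.108, -0.457, -0.0]
force: [0.8, -0.2, -5.7]
grip_width: 14.9
grasp_force: 40.0
```

>>> carry_out(
  fingers=[-1, -1, -1],
  travel=[
    [0, 0, 0.015],
    [0, 0, 0],
    [0, 0, 0],
  ],
  twist=[0, 0, 0],
)

```text
time_s: 10.75
eef_pos: [523.3, 282.1, 61.9]
eef_rot: [-3.108, 0.457, -0.0]
force: [-2.0, -1.6, -1.5]
grip_width: 15.1
grasp_force: 40.0
```

Contact: the saddles now carry most of the weight. I'll take one more small step down, then look before letting go.

>>> carry_out(
  fingers=[-1, -1, -1],
  travel=[
    [0, 0, 0.01],
    [0, 0, 0],
    [0, 0, 0],
  ],
  twist=[0, 0, 0],
)

```text
time_s: 11.05
eef_pos: [523.4, 282.1, 61.9]
eef_rot: [-3.108, 0.457, -0.0]
force: [-4.3, -2.9, 4.1]
grip_width: 14.8
grasp_force: 40.0
```

Run:
```python
from plan import *
o=bot.observe(); print(o["force"],o["wrist_torque"])
save(bot.snapshot("scene"),"s2.png",(330,120,530,320),3)
```

```text
[-4.29175761 -2.93598546  4.0912314 ] [-0.39041861  0.71656256  0.04545459]
```

View pics/s2.png

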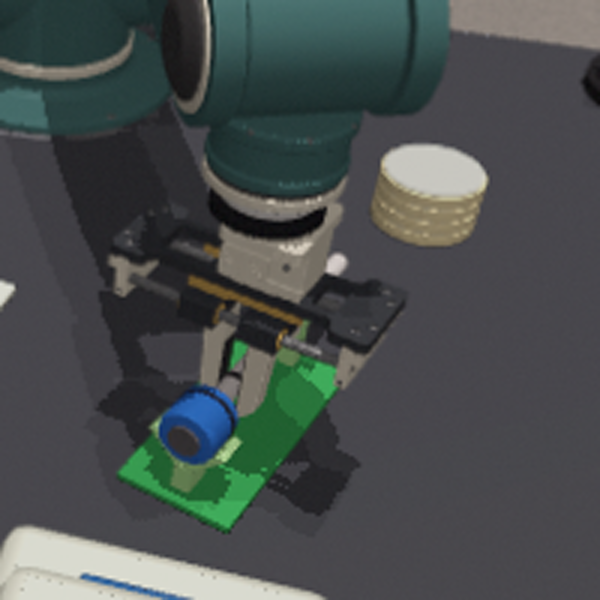

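The head sits in the wide saddle at crop (200,430), and the shaft runs back to the narrow one. I'll ease the grip, then open.

>>> carry_out(
  fingers=[-1, -1, -1],
  travel=[
    [0, 0, 0],
    [0, 0, 0],
    [0, 0, 0],
  ],
  twist=[0, 0, 0],
  grip_force=10,
)

```text
time_s: 11.4
eef_pos: [523.4, 281.9, 61.6]
eef_rot: [3.108, -0.457, 0.001]
force: [-2.7, -4.1, 3.4]
grip_width: 15.5
grasp_force: 10.0
```

>>> carry_out(
  fingers=[-1, -1, -0.66, -0.6, -0.5, -0.4, -0.2, 0, 0, 0],
  travel=[
    [0, 0, 0],
    [0, 0, 0],
    [0, 0, 0],
    [0, 0, 0],
    [0, 0, 0],
    [0, 0, 0],
    [0, 0, 0],
    [0, 0, 0],
    [0, 0, 0],
    [0, 0, 0],
  ],
  twist=[0, 0, 0, 0, 0, 0, 0, 0, 0, 0],
  grip_force=3,
)

```text
time_s: 12.4
eef_pos: [523.3, 282.1, 61.4]
eef_rot: [-3.108, 0.457, 0.0]
force: [0.1, 0.2, 0.5]
grip_width: 46.2
grasp_force: 0.0
```

>>> carry_out(
  fingers=[0, 0, 0, 0, 0, 0, 0, 0, 0, 0],
  travel=[
    [0, 0, -0.1],
    [0, 0, -0.3],
    [0, 0, -0.6],
    [0, 0, -0.8],
    [0, 0, -0.9],
    [0, 0, -0.9],
    [0, 0, -0.8],
    [0, 0, -0.4],
    [0, 0, -0.1],
    [0, 0, 0],
  ],
  twist=[0, 0, 0, 0, 0, 0, 0, 0, 0, 0],
)

```text
time_s: 13.4
eef_pos: [523.2, 282.1, 208.1]
eef_rot: [3.108, -0.457, -0.0]
force: [0.3, -0.6, -0.0]
grip_width: 46.6
grasp_force: 0.0
```

Run:
```python
from plan import *
import pickle
w,t,sc=[bot.snapshot(n) for n in("wrist","top","scene")]; pickle.dump((w,t,sc),open("w4.pkl","wb"))
a=cv2.resize(w["color"],(400,300)); b=cv2.resize(sc["color"][160:310,330:530],(400,300))
cv2.imwrite("pics/end.png",np.hstack([a,b])[:,:,::-1])
o=bot.observe(); print(o["eef_pos"],o["force"],o["grip_width"],o["time_s"])
h=hsv(w); b=big((h[...,0]>100)&(h[...,0]<125)&(h[...,1]>130)); y,x=np.nonzero(b); ys=[y.min(),y.max()]
c=np.array([494.63,290.69]);u=np.array([np.cos(np.radians(-16.7)),np.sin(np.radians(-16.7))]); n=np.array([-u[1],u[0]])
for z in ys:
    d=plane(w,(x.min()+x.max())/2,z,80)[:2]-c; print("head end in rack",d@u,d@n)
```

```text
[522.95795668 281.93579954 207.0110468 ] [ 1.08662794  0.60532419 -0.33289171] 46.51402985598936 13.55
head end in rack 104.28076919005423 -1.2248004088489481
head end in rack 75.43698058536427 -1.2290831915128118
```

View pics/end.png

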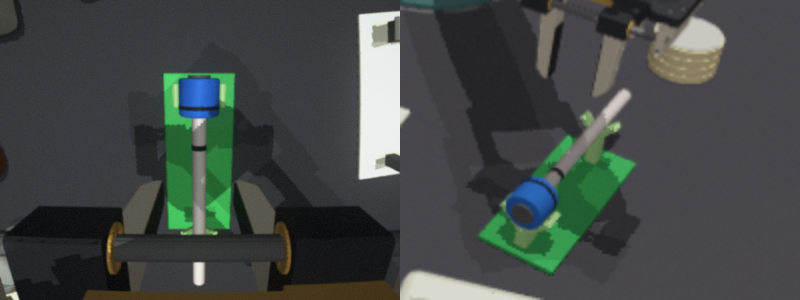

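The pictures show the blue head seated in the wide saddle and the shaft in the narrow one. The front end of the head is at x≈104 mm in the rack frame, against 105 mm expected. The gripper is clear.

```bash
python3 -c "
from station import bot
print(bot.job_done())"
```

```text
the job is handed in; nothing more can be done
None
```

I gripped the blue probe at its balance band, carried it level and seated it in the larger green rack, head in the wide saddle and shaft in the narrow one; the orange probe was left where it was, and I handed the job in at about 13.6 s (no verdict was returned).

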